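# Close a fuel tank with a click-stop filler cap

## Task

Take the red click cap with the grip bar from the bench, put it into the filler neck of the grey fuel tank so that its flange lies flush on the rim, turn it clockwise until it clicks once, and let go. The neck does not show where the cap meets its stop, so feel for it: lead the cap gently, do not force it into the neck, and do not go on to a second click. Do not click the cap before it is in the neck, and leave the other things on the bench where they are.

Things in the scene. Friction and masses are not known exactly. Their poses are not given: they have to be found in the camera images.
- cap: Black plug of the red click cap, standing upright, loose on the bench (whole cap about 450 g). Origin: centre of the underside of its flange (black disc, 66 mm diameter, 3 mm thick), 15 mm above the bench at the start; z up. Under the flange: round plug, 39 mm diameter, 15 mm long, its foot chamfered over 4 mm to 33 mm. Two opposite lugs at its +x and -x, see cap_lug.
- cap_lug (a point): Middle of the lug on the plug's +x side, 20.5 mm from the axis, 8.5 mm below the flange's underside. Each lug is 12 mm wide and 5 mm high (6 to 11 mm below the flange) and reaches 25.5 mm from the axis; the one at -x is alike. Axes as cap.
- cap_bar (a point): Middle of the red grip bar, on the cap's axis, 28 mm above the flange's underside. Bar: 52 mm long (this point's x), 14 mm thick (y), from 14 to 42 mm above the flange's underside, white tick on top at its +x end. It stands on a red ribbed disc of 62 mm diameter, 3 to 14 mm above the flange's underside. Bar and disc turn on the plug through the ratchet; at the start the bar is in line with the lugs.
- cap_grip (a joint): Turn of the red grip relative to the plug, rad, 0 at the start, growing clockwise from above. A spring roller holds it in notches 0.393 rad apart, so it carries the plug along. Past about 0.2 N m it slips: the moment falls to nil at the crest (0.2), then the grip clicks into the next notch (0.393) and the plug may hop back some 0.1 rad. The second crest is at 0.59. It slips alike anticlockwise.
- neck: Aluminium filler neck fixed on the tank, open upwards: tube of 68 mm outer diameter, 36 mm high, foot plate 88 mm. Origin: centre of the foot's underside, on the tank's top (110 mm above the bench); z up. An inward lip at its mouth, 4 mm thick, 43 mm bore, has two opposite slots at +x and -x for the lugs. Cap turned clockwise, the lugs run under the lip with 2 mm of height play until they meet stops.
- neck_slot (a point): Middle of the slot in the lip on the neck's +x side (the other at -x is alike), 24 mm from the axis, 2 mm below the rim; yellow marks on the tube outside show both slots. Slots 15 mm wide at the bore, widening outwards to 19 mm. The hidden stops come after 0.5 to 1.2 rad of clockwise turn of the lugs from the slots; it differs each time and cannot be seen.
- neck_rim (a point): Centre of the neck's mouth at the height of the rim, 36 mm above the neck's origin; the underside of the cap's flange lies here when the cap is home. Axes as neck.
- tank: Grey fuel tank, fixed, 200 mm (x) by 260 mm (y) by 110 mm high, two dark straps; origin at the centre of its underside. A brass breather, 22 mm diameter and 30 mm high, stands on its top at x 70, y 30 mm.
- blue_cap: Bystander: plain blue cap without a bar, 58 mm diameter, 22 mm high, origin at the centre of its underside.
- bearing: Bystander: steel bearing ring, 72 mm diameter, 18 mm high, origin at the centre of its underside.
- piston: Bystander: aluminium piston, 86 mm diameter, 58 mm high, origin at the centre of its underside.
- spray_can: Bystander: blue aerosol can, 62 mm diameter, 160 mm high, origin at the centre of its underside.
- additive: Bystander: yellow jar with a red lid, 56 mm diameter, 150 mm high, origin at the centre of its underside.
- wrench: Bystander: wrench lying on the bench.
- driver: Bystander: screwdriver lying on the bench.

How it is judged:
By the outcome, as a careful person would: the job done as asked, in the order asked, and still so for the second after the job is handed in, with the robot touching nothing.
It also fails if it takes over 67 s, if anything falls off the work surface, if the arm or the gripper's body presses on something with over 40 N, if the wrist force passes 120 N, or if a joint passes its speed limit or range.

## Robot

A 6-joint arm with a two-finger parallel gripper is mounted at the origin on the work surface. World frame = base frame: x ahead of the robot, y to its left, z up, the work surface at z = 0. Lengths are in m, angles in rad, forces in N, time in s.
With the tool pointing down it reaches from about 0.375 to 0.9 m from the base axis. Payload 3.1 kg.
Tool frame: the origin (TCP) lies midway between the tips of the shut fingers; the grasp point (between the pads) lies 19 mm behind it (manip.hold_point_z is the distance from the TCP to the grasp point, in m); x points along the fingers, y is the direction in which the jaws open and shut, and the axes are right-handed (so a half turn about x gives the same grasp; the last joint's range is limited). The gripper opens to 85 mm and grips with 20 to 120 N. Pads are 22 mm wide; open, the fingers measure 114 mm over their backs; the gripper's body (76 mm by 85 mm) begins 54 mm behind the grasp point. The pads swing forward as they close: fully open they stand 13 mm farther back than shut.
Start: joints at [-1.399, 0.527, 1.433, -0, 1.181, -0.178], TCP at [0.215, -0.587, 0.231] pointing down, gripper open.
Joint ranges: [-3.08, 3.08], [-0.75, 2.2], [0.22, 2.44], [-1.43, 4.57], [0, 2.65], [-2.85, 2.85]. Speed limits (rad/s): [2.79, 2.79, 3.14, 3.14, 3.14, 3.14].

## Interface

Orientations are given as a unit quaternion [x, y, z, w].
In Python, from station import manip, snapshot gives the robot as it stands.
- The arm moves only by the shell command python3 -m crank 'ROWS' [FORCE]. ROWS is JSON, a list of rows, each a list of 5 numbers: the finger opening in m, from 0 to 0.0854, then the shift along the tool's x, y, z in m, then the turn about the tool's x in rad. In form: [[grip, tx, ty, tz, yaw], ...]. A call has 1 to 5 rows; each row shifts and turns the commanded pose from where the row before left it, along the tool's axes as they then stand; what a row does not reach is not made up. A row lasts 1/10 s, in which the tool goes at most 50 mm and 8.59 degrees, less where a joint would pass 70% of its speed; a pose out of reach is approached as far as the arm can. A call is refused whole if a number of a shift passes 0.05 or a number of a turn 0.15, either way. A call with a gripper value outside its range is refused whole. The fingers move at their own pace and stop on an object; FORCE is the grip in N (left out, the last holds). Time passes only in rows, so rows that do not move let the fingers close. It gives the time, the measured TCP pose, the force and the opening at its end, in the units of the state.
- manip.sense(): the state, without advancing time (a new reading comes with each control period).
- snapshot(name): name is "side" or "top" or "wrist"; returns a dict with "image" (480x640x3 uint8, blue, green, red), "range_z" (480x640 float32, m along the optical axis (not along the pixel's ray), 0 where there is no reading), "vertical_fov" (degrees; the focal length in pixels is half the picture's height over the tangent of half this angle, whatever the lens; pixels are square), "cx", "cy" (the principal point, pixels), "extrinsics" (4x4, takes a point from world to camera coordinates); the wrist camera has in their place "T_tool_cam" (4x4, takes a point from camera to tool coordinates, whose origin is the TCP and whose axes are the tool frame's). Camera axes: x right, y up, looking along -z (the intrinsics and any distortion apply to the point x, -y, -z); pixel columns grow to the right and rows downward; lengths in m; the calibration is good to about 2 mm. A picture is of the moment at which its call begins: read the wrist's pose just before it.
- manip.sign_off(): hands the job in, once; it reports no verdict.
The state is a dict: "t": time; "q": joint angles; "qd": joint speeds; "tau": joint torques, N m; "tcp_pos": TCP position; "tool_rot": TCP orientation; "force": force on the tool from outside, world axes, zero at the start; "ft_torque": the same for the moment, N m; "finger_gap": opening from 0.0 (shut) to 1.0 (fully open).
Only numpy, scipy, OpenCV 4.12 (cv2) and the standard library are available. Lean on these libraries where they do the work, as an engineer would, in place of code of your own. Each camera call takes 0.05 s, during which the arm holds its last target.

## Working session

There is one attempt and no reset: what is moved stays moved. The work goes in short steps, Python scripts to look and compute and a shell command to move; the robot and the scene stay as the last step left them, time stands still between calls to the robot, and variables do not carry over. Pictures are saved under pics/ and viewed, and the job is handed in when it is done.

```bash
ls -la; mkdir -p pics
cat > h.py <<'E'
import numpy as np, cv2
from scipy.spatial.transform import Rotation as R
from station import manip, snapshot
def grab(name, fn=None):
    s0=manip.sense(); s=snapshot(name)
    if fn: cv2.imwrite('pics/'+fn, s['image'])
    return s0,s
def cam2world(s0,s):
    if 'extrinsics' in s: return np.linalg.inv(np.array(s['extrinsics']))
    T=np.eye(4);T[:3,:3]=R.from_quat(s0['tool_rot']).as_matrix();T[:3,3]=s0['tcp_pos']
    return T@np.array(s['T_tool_cam'])
def cloud(s0,s):
    z=s['range_z'];f=240/np.tan(np.radians(s['vertical_fov'])/2)
    v,u=np.mgrid[0:480,0:640]
    P=np.stack([(u-s['cx'])/f*z,-(v-s['cy'])/f*z,-z,np.ones_like(z)],-1)
    return (P@cam2world(s0,s).T)[...,:3]
E
python3 - <<'E'
from h import *
print(manip.sense(), manip.hold_point_z)
for n in ['top','side','wrist']:
    a,s=grab(n,n+'0.png'); np.savez('/tmp/%s0.npz'%n,P=cloud(a,s),im=s['image'])
    print(n,{k:v for k,v in s.items() if k not in('image','range_z')})
E
```

```text
total 12
drwxr-xr-x  3 agent agent 4096 Dec  6 20:30 .
drwxr-xr-x 23 root  root  4096 Dec  6 20:30 ..
drwxr-xr-x  2 agent agent 4096 Dec  6 20:30 pics
{'t': 0.0, 'q': array([-1.39848893e+00,  5.28488674e-01,  1.43393857e+00,  1.97843987e-05,
        1.18138328e+00, -1.78469877e-01]), 'qd': array([ 2.33613059e-04,  7.37206458e-04,  1.35528629e-03,  5.79343317e-05,
       -4.02702409e-04,  5.69887867e-04]), 'tau': array([-8.32644673e-04, -4.42354345e+01, -1.78025436e+01, -1.35716355e-04,
        8.27031385e-03,  2.41525430e-05]), 'tcp_pos': array([ 0.21469058, -0.5861909 ,  0.23030826]), 'tool_rot': array([ 0.69626783,  0.12416506, -0.69625007,  0.12259684]), 'force': array([-0.19519723,  0.18488576,  0.2514714 ]), 'ft_torque': array([-0.01215814,  0.00339846,  0.01397382]), 'finger_gap': 0.9995019725363105} 0.0187
top {'vertical_fov': 47.50511186358624, 'cx': 322.1194489985578, 'cy': 233.1594034075489, 'extrinsics': array([[ 0.01177748, -0.99961163, -0.02525613,  0.02975584],
       [ 0.99747919,  0.0099773 ,  0.07025473, -0.50573457],
       [-0.06997546, -0.02601988,  0.99720931, -1
[... 176 characters left out ...]
cs': array([[-0.71639227, -0.69744014,  0.01895678,  0.38974939],
       [ 0.46755629, -0.45974022,  0.75500334, -0.33565872],
       [-0.51785445,  0.54974192,  0.65544687, -1.0915661 ],
       [ 0.        ,  0.        ,  0.        ,  1.        ]])}
wrist {'vertical_fov': 59.55686306934908, 'cx': 314.72764223063587, 'cy': 233.48243366948128, 'T_tool_cam': array([[ 3.15359832e-04,  2.94480707e-01, -9.55657373e-01,
        -1.42535424e-01],
       [ 9.99999748e-01,  5.14764625e-04,  4.88614452e-04,
        -1.06119550e-03],
       [ 6.35826138e-04, -9.55657286e-01, -2.94480471e-01,
        -7.47686249e-02],
       [ 0.00000000e+00,  0.00000000e+00,  0.00000000e+00,
         1.00000000e+00]])}
```

View pics/top0.png

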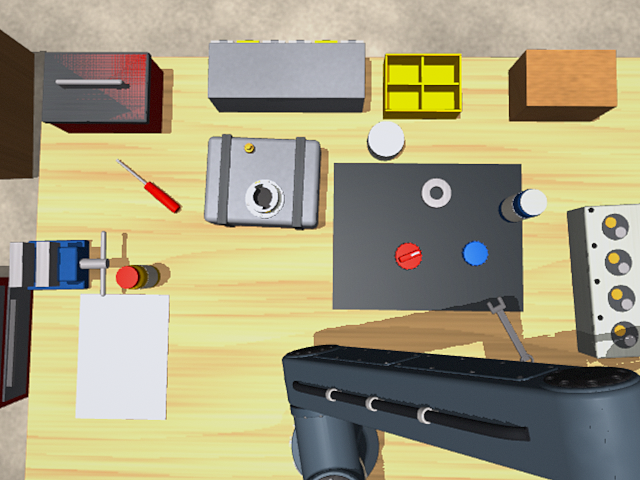

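View pics/side0.png

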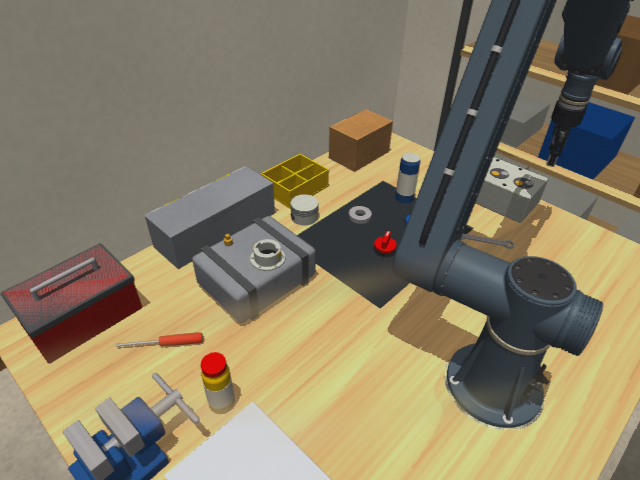

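View pics/wrist0.png

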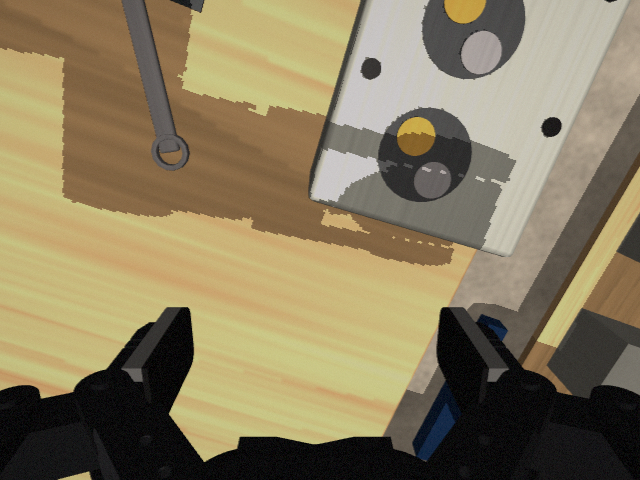

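Top view: cap at about (408,256), tank neck at about (264,198), breather at (249,148), bearing at (436,193), and blue cap at (475,253).

Run:
```python
from h import *
d=np.load('/tmp/top0.npz');P=d['P'];im=d['im']
for n,(u,v) in dict(cap=(408,256),neck=(264,198),brea=(249,148),blue=(475,253),bear=(436,193),can=(530,203)).items(): print(n,P[v,u].round(3))
hsv=cv2.cvtColor(im,cv2.COLOR_BGR2HSV)
red=((hsv[...,0]<8)|(hsv[...,0]>172))&(hsv[...,1]>150)
m=np.zeros_like(red);m[235:280,385:435]=1
disc=red&m
p=P[disc]; print('red z hist',np.histogram(p[:,2],bins=12))
bar=disc&(P[...,2]>0.045); q=P[bar]; print(bar.sum(),q.mean(0),np.median(q[:,2]))
e=cv2.fitEllipse(np.argwhere(disc)[:,::-1].astype(np.float32)[cv2.convexHull(np.argwhere(disc)[:,::-1].astype(np.float32),returnPoints=False).ravel()]);print(e)
dd=q[:,:2]-q[:,:2].mean(0);w,V=np.linalg.eigh(dd.T@dd);print('bar dir',V[:,1],np.ptp(dd@V[:,1]),np.ptp(dd@V[:,0]))
lo=disc&(P[...,2]<0.04);print('disc',P[lo].min(0),P[lo].max(0))
# neck rim
nz=(P[...,2]>0.138)&(P[...,2]<0.155);nz[:170]=0;nz[225:]=0;nz[:,:235]=0;nz[:,295:]=0
q=P[nz];print('rim',nz.sum(),q.min(0),q.max(0),np.median(q[:,2]))
cv2.imwrite('pics/zcap.png',cv2.resize(im[225:285,370:450],None,fx=8,fy=8,interpolation=cv2.INTER_CUBIC))
cv2.imwrite('pics/zneck.png',cv2.resize(im[165:230,220:310],None,fx=8,fy=8,interpolation=cv2.INTER_CUBIC))
```

```text
cap [ 0.451 -0.166  0.059]
neck [0.577 0.165 0.114]
brea [0.685 0.197 0.142]
blue [ 0.461 -0.331  0.022]
bear [ 0.608 -0.242 -0.   ]
can [ 0.565 -0.413  0.162]
red z hist (array([531,   0,   0,   0,   0,   0,   0,   0,   0,   0,   0,   2]), array([0.00178383, 0.11277256, 0.22376129, 0.33475003, 0.44573876,
       0.55672749, 0.66771622, 0.77870495, 0.88969368, 1.00068242,
       1.11167115, 1.22265988, 1.33364861]))
108 [ 0.44988792 -0.16487685  0.078829  ] 0.055226428287702856
((408.026611328125, 255.6162109375), (26.168521881103516, 26.879844665527344), 129.24832153320312)
bar dir [-0.26073697  0.96540988] 0.2027551484362991 0.018964291450186337
disc [ 0.42119298 -0.20219292  0.00178383] [ 0.48408709 -0.13953846  0.03575557]
rim 410 [0.54166457 0.13036682 0.13820205] [0.60862991 0.19675654 0.15185605] 0.14508452297971874
```

View pics/zcap.png

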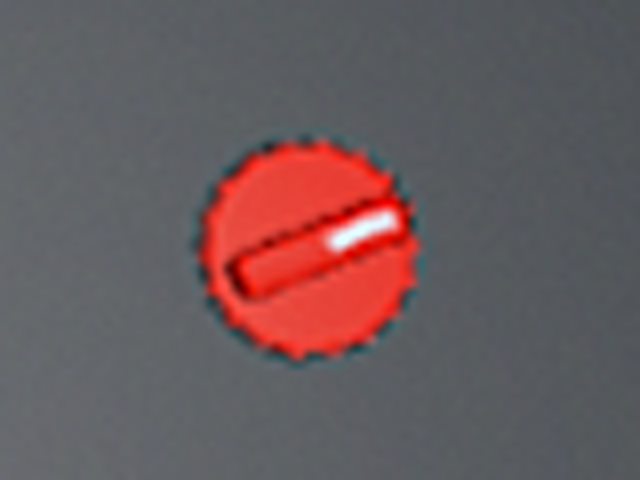

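View pics/zneck.png

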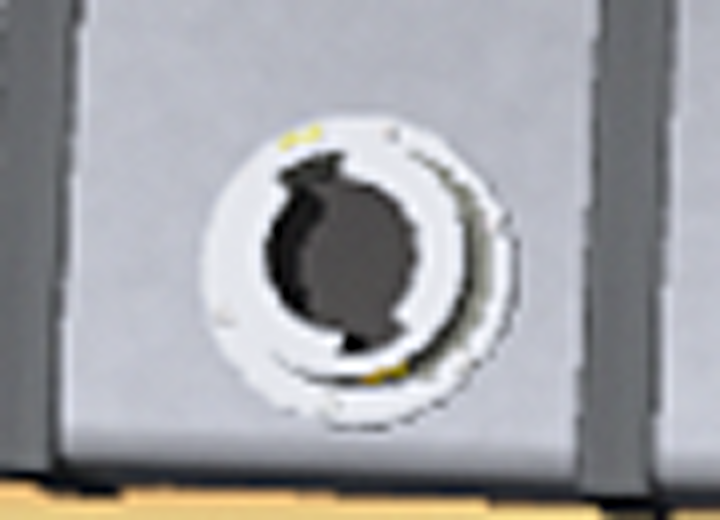

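```bash
cat >> h.py <<'E'
def tool():
    s=manip.sense(); M=R.from_quat(s['tool_rot']).as_matrix(); return s,M
def goto(xyz, ydir=None):
    """print tool-frame shift to world xyz, and yaw to bring tool y (mod 180) to ydir deg"""
    s,M=tool(); d=M.T@(np.array(xyz)-s['tcp_pos'])
    print('t %.2f tcp %s tool shift mm %s'%(s['t'],s['tcp_pos'].round(4),(d*1000).round(1)))
    ya=np.degrees(np.arctan2(M[1,1],M[0,1]));za=np.degrees(np.arctan2(M[1,2],M[0,2]))
    print('tool y ang %.2f z ang %.2f  x axis %s q %s'%(ya,za,M[:,0].round(4),s['q'].round(3)))
    if ydir is not None:
        # +yaw about tool x (down) = clockwise from above => ya decreases
        for k in(-1,0,1,):
            print('yaw cand rad %.3f deg %.1f'%(np.radians(ya-ydir-180*k+0),ya-ydir-180*k))
E
python3 - <<'E'
from h import *
goto([.451,-.168,.20],23)
E
```

```text
t 0.15 tcp [ 0.2147 -0.5864  0.2305] tool shift mm [  31.2 -311.6 -365.7]
tool y ang -69.90 z ang -159.90  x axis [-3.0e-04  1.7e-03 -1.0e+00] q [-1.399  0.528  1.434 -0.     1.181 -0.179]
yaw cand rad 1.520 deg 87.1
yaw cand rad -1.621 deg -92.9
yaw cand rad -4.763 deg -272.9
```

```bash
python3 -m crank '[[0.085,0,-0.0312,-0.0366,0],[0.085,0,-0.0312,-0.0366,0],[0.085,0,-0.0312,-0.0366,0],[0.085,0,-0.0312,-0.0366,0],[0.085,0,-0.0312,-0.0366,0]]'; python3 -m crank '[[0.085,0,-0.0312,-0.0366,0],[0.085,0,-0.0312,-0.0366,0],[0.085,0,-0.0312,-0.0366,0],[0.085,0,-0.0312,-0.0366,0],[0.085,0,-0.0312,-0.0366,0]]'; python3 -m crank '[[0.085,0,0,0,-0.147],[0.085,0,0,0,-0.147],[0.085,0,0,0,-0.147],[0.085,0,0,0,-0.147],[0.085,0,0,0,-0.147]]'
python3 - <<'E'
from h import *
goto([.451,-.168,.20],23)
E
```

```text
t: 0.65
tcp_pos: [0.3335, -0.3757, 0.2311]
tool_rot: [0.696, 0.123, -0.696, 0.123]
force: [0.8, 0.1, -0.2]
finger_gap: 0.997
t: 1.15
tcp_pos: [0.4519, -0.1663, 0.2313]
tool_rot: [0.696, 0.123, -0.696, 0.123]
force: [1.0, -0.0, -0.6]
finger_gap: 0.993
t: 1.65
tcp_pos: [0.4512, -0.1679, 0.2311]
tool_rot: [-0.604, -0.367, 0.604, -0.367]
force: [0.1, -0.3, -0.3]
finger_gap: 0.993
t 1.65 tcp [ 0.4512 -0.1679  0.2311] tool shift mm [31.2 -0.1  0.2]
tool y ang -27.42 z ang -117.42  x axis [-4.e-04  3.e-04 -1.e+00] q [-0.589  0.336  1.783 -0.     1.023 -0.11 ]
yaw cand rad 2.262 deg 129.6
yaw cand rad -0.880 deg -50.4
yaw cand rad -4.022 deg -230.4
```

```bash
python3 -m crank '[[0.085,0,0,0,-0.147],[0.085,0,0,0,-0.147],[0.085,0,0,0,-0.147]]' >/dev/null; python3 -m crank '[[0.085,0,0,0,-0.147],[0.085,0,0,0,-0.147],[0.085,0,0,0,-0.147],[0.085,0,0,0,0],[0.085,0,0,0,0]]'
cat >> h.py <<'E'
def fitbar(a,s):
    P=cloud(a,s);im=s['image'];hsv=cv2.cvtColor(im,cv2.COLOR_BGR2HSV)
    print('bar-region z hist')
    red=((hsv[...,0]<8)|(hsv[...,0]>172))&(hsv[...,1]>130)
    return P,im,hsv,red
E
python3 - <<'E'
from h import *
a,s=grab('wrist','w1.png'); np.savez('/tmp/w1.npz',P=cloud(a,s),im=s['image'],C=cam2world(a,s))
goto([.451,-.168,.20],23)
E
```

```text
t: 2.45
tcp_pos: [0.4512, -0.168, 0.2312]
tool_rot: [0.392, 0.588, -0.392, 0.588]
force: [-0.6, 0.4, -0.0]
finger_gap: 0.996
t 2.50 tcp [ 0.4512 -0.1681  0.2312] tool shift mm [31.2 -0.2 -0.1]
tool y ang 22.60 z ang -67.40  x axis [-2.e-04  1.e-04 -1.e+00] q [-0.589  0.336  1.783  0.     1.023 -0.984]
yaw cand rad 3.135 deg 179.6
yaw cand rad -0.007 deg -0.4
yaw cand rad -3.149 deg -180.4
```

View pics/w1.png

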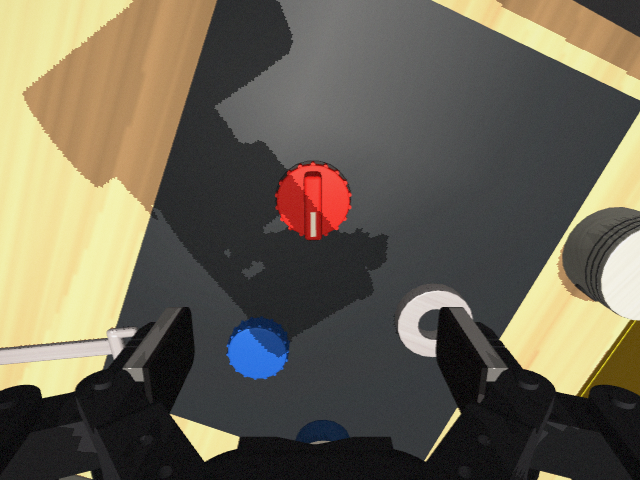

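Wrist view: cap at about (313,200), with the bar nearly vertical in the image, so it is aligned with tool z. The jaws close across it.

```bash
cat >> h.py <<'E'
def px(C,s,uv,z):
    """intersect pixel rays with world plane z"""
    f=240/np.tan(np.radians(s['vertical_fov'])/2)
    uv=np.atleast_2d(np.asarray(uv,float))
    d=np.c_[(uv[:,0]-s['cx'])/f,-(uv[:,1]-s['cy'])/f,-np.ones(len(uv))]@C[:3,:3].T
    o=C[:3,3]; return o+d*((z-o[2])/d[:,2])[:,None]
WI=dict(vertical_fov=59.55686306934908,cx=314.72764223063587,cy=233.48243366948128)
E
python3 - <<'E'
from h import *
d=np.load('/tmp/w1.npz');P=d['P'];im=d['im'];C=d['C']
hsv=cv2.cvtColor(im,cv2.COLOR_BGR2HSV)
red=((hsv[...,0]<8)|(hsv[...,0]>172))&(hsv[...,1]>130)
m=np.zeros_like(red);m[155:245,270:360]=1
z=P[...,2];k=red&m
print('z pct',np.percentile(z[k],[2,10,30,50,70,90,98]).round(4))
wh=m&(z>0.05)
v,u=np.nonzero(wh);print('top face px',u.min(),u.max(),v.min(),v.max(),wh.sum(),np.median(z[wh]))
q=P[wh];print('top centre',q.mean(0).round(4),'mid',((q.min(0)+q.max(0))/2).round(4))
dd=q[:,:2]-q[:,:2].mean(0);w,V=np.linalg.eigh(dd.T@dd);a=V[:,1]*np.sign(V[0,1]);print('ang',np.degrees(np.arctan2(a[1],a[0])),np.ptp(dd@V[:,1]),np.ptp(dd@V[:,0]))
ctr,sz,ang=cv2.minAreaRect(np.c_[q[:,0],q[:,1]].astype(np.float32)*1000);print(ctr,sz,ang)
pts=np.argwhere(k|wh)[:,::-1].astype(np.float32)
lo=k&(z>0.02)&(z<0.034);q=P[lo];print('disc',q.min(0).round(4),q.max(0).round(4))
(c,r)=cv2.minEnclosingCircle((q[:,:2]*1000).astype(np.float32));print('disc circ',c,r)
cv2.imwrite('pics/zw1.png',cv2.resize(im[150:250,260:370],None,fx=6,fy=6,interpolation=cv2.INTER_CUBIC))
E
```

```text
z pct [0.0231 0.0277 0.0286 0.0291 0.03   0.0568 0.0577]
top face px 272 358 155 239 1173 0.05667573597244707
top centre [ 0.4486 -0.1674  0.063 ] mid [ 0.4434 -0.1465  0.2121]
ang -67.96843192817632 0.10254726354295636 0.013642592415323302
(439.4674377441406, -145.99974060058594) (13.61378288269043, 102.48685455322266) 22.69495391845703
disc [ 0.4174 -0.2023  0.02  ] [ 0.4817 -0.1378  0.034 ]
disc circ (449.5564880371094, -170.12008666992188) 32.59331130981445
```

View pics/zw1.png

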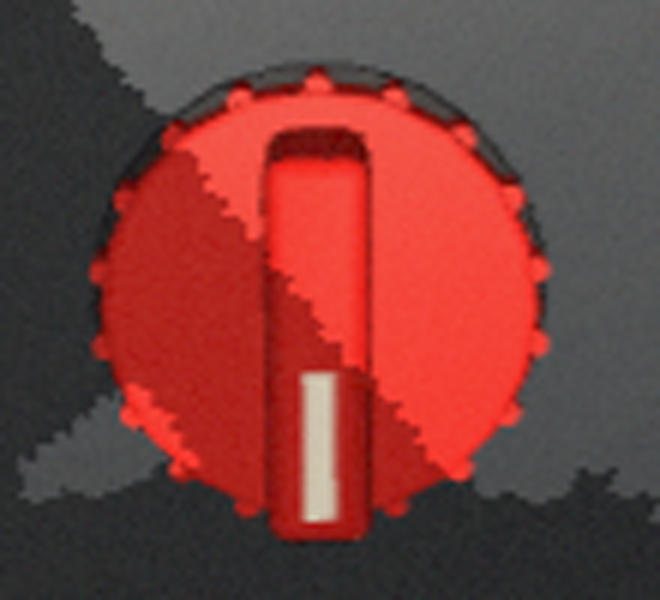

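Run:
```python
from h import *
d=np.load('/tmp/w1.npz');C=d['C'];P=d['P']
print(px(C,WI,[[304.7,175.8],[321.7,175.8],[304.7,240],[321.7,240],[313.2,207.9]],.057).round(4))
# disc top extents at z .029: left 93, right 550, top ~75 bottom hidden
e=np.array([[92,270],[92,345],[550,270],[550,345],[318,70],[172,128],[465,132],[395,87],[240,92],[460,472],[515,412],[395,512],[250,512],[130,415],[120,200],[515,195]])
uv=e/6+[260,150]
q=px(C,WI,uv,.0275)[:,:2]
from scipy.optimize import least_squares
r=least_squares(lambda p:np.hypot(*(q-p[:2]).T)-p[2],[.45,-.168,.031]);print(r.x.round(4),np.abs(r.fun).max())
q=P[(np.abs(P[...,2]-.057)<.0025)&(np.hypot(P[...,0]-.45,P[...,1]+.168)<.035)]
print(cv2.minAreaRect((q[:,:2]*1000).astype(np.float32)),np.median(q,0))
goto([*px(C,WI,[[313.2,207.9]],.057)[0,:2],.1],22.5)
```

```text
[[ 0.4343 -0.1484  0.057 ]
 [ 0.4462 -0.1435  0.057 ]
 [ 0.4536 -0.1958  0.057 ]
 [ 0.4661 -0.1906  0.057 ]
 [ 0.4498 -0.1691  0.057 ]]
[ 0.4503 -0.17    0.0321] 0.0008934303789560269
((449.3740234375, -169.653564453125), (13.517210960388184, 51.189598083496094), 22.760465621948242) [ 0.44921927 -0.1689723   0.05672518]
t 2.50 tcp [ 0.4512 -0.1681  0.2312] tool shift mm [131.2  -1.6   0.4]
tool y ang 22.60 z ang -67.40  x axis [-2.e-04  1.e-04 -1.e+00] q [-0.589  0.336  1.783  0.     1.023 -0.984]
yaw cand rad 3.143 deg 180.1
yaw cand rad 0.002 deg 0.1
yaw cand rad -3.140 deg -179.9
```

```bash
python3 -m crank '[[0.085,0.04,-0.0018,0.0008,0],[0.085,0.04,0,0,0],[0.085,0.04,0,0,0],[0.085,0.04,0,0,0],[0.06,0.02,0,0,0]]'; python3 -m crank '[[0.05,0.01,0,0,0],[0.04,0.008,0,0,0],[0.04,0,0,0,0]]' ;python3 - <<'E'
from h import *
a,s=grab('wrist','w2.png')
goto([.4498,-.1696,.032],22.5)
E
```

```text
t: 3.0
tcp_pos: [0.4487, -0.1688, 0.0486]
tool_rot: [0.392, 0.59, -0.392, 0.587]
force: [-0.3, 0.5, -0.0]
finger_gap: 0.85
t: 3.3
tcp_pos: [0.4501, -0.1697, 0.0331]
tool_rot: [0.392, 0.589, -0.392, 0.589]
force: [0.9, 0.1, -0.1]
finger_gap: 0.467
t 3.35 tcp [ 0.4504 -0.1698  0.0337] tool shift mm [ 1.7 -0.5 -0.5]
tool y ang 22.72 z ang -67.28  x axis [ 9.e-04 -6.e-04 -1.e+00] q [-0.593  0.69   1.936 -0.     0.514 -0.99 ]
yaw cand rad 3.146 deg 180.2
yaw cand rad 0.004 deg 0.2
yaw cand rad -3.138 deg -179.8
```

View pics/w2.png

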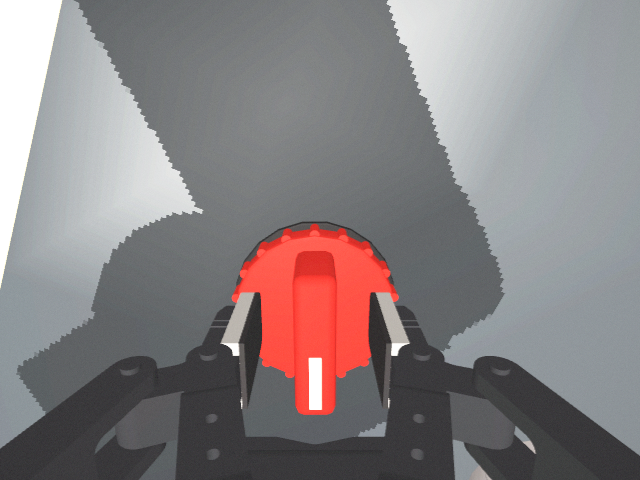

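The pads straddle the bar (pads at u≈245 and 385, bar at 315), so I close the grip.

```bash
python3 -m crank '[[0.02,0.001,0,0,0],[0.01,0,0,0,0],[0.008,0,0,0,0],[0.008,0,0,0,0],[0.008,0,0,0,0]]' 50
python3 - <<'E'
from h import *
a,s=grab('wrist','w3.png')
goto([.4498,-.1696,.032],22.5); print(a['force'],a['ft_torque'],a['finger_gap'])
E
```

```text
t: 3.85
tcp_pos: [0.4504, -0.17, 0.0333]
tool_rot: [0.392, 0.588, -0.392, 0.59]
force: [-1.9, -0.8, 6.8]
finger_gap: 0.153
t 3.90 tcp [ 0.4504 -0.17    0.0333] tool shift mm [ 1.3 -0.4 -0.6]
tool y ang 22.75 z ang -67.25  x axis [ 0.0016 -0.0012 -1.    ] q [-0.593  0.691  1.937 -0.     0.512 -0.99 ]
yaw cand rad 3.146 deg 180.2
yaw cand rad 0.004 deg 0.2
yaw cand rad -3.137 deg -179.8
[-1.90829202 -0.84621878  6.77257668] [-0.0224177   0.07042286  0.04149609] 0.15286655775631894
```

View pics/w3.png

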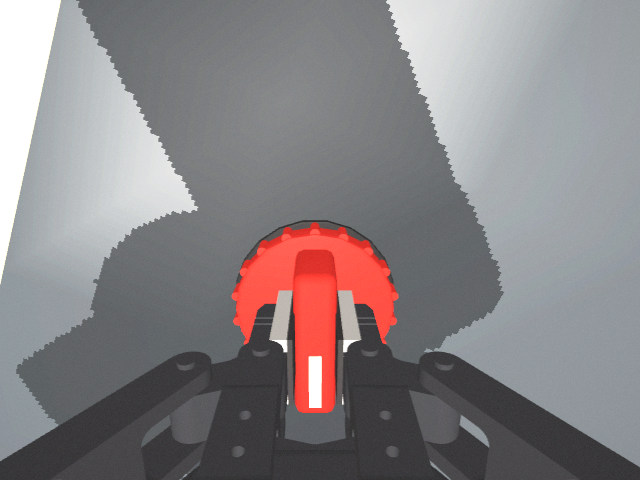

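```bash
python3 -m crank '[[0.008,-0.01,0,0,0],[0.008,-0.03,0,0,0],[0.008,-0.05,0,0,0],[0.008,-0.05,0,0,0],[0.008,-0.05,0,0,0]]'; python3 -m crank '[[0.008,-0.017,0,0,-0.14],[0.008,0,0,0,-0.14],[0.008,0,0,0,-0.14],[0.008,0,0,0,-0.14],[0.008,0,0,0,-0.14]]'
python3 - <<'E'
from h import *
a,s=grab('wrist','w4.png'); np.savez('/tmp/w4.npz',P=cloud(a,s),im=s['image'],C=cam2world(a,s))
goto([.646,.189,.24],109.4); print(a['force'],a['ft_torque'],a['finger_gap'])
E
```

```text
t: 4.4
tcp_pos: [0.4487, -0.1686, 0.224]
tool_rot: [0.392, 0.59, -0.392, 0.588]
force: [-0.2, -1.7, -5.3]
finger_gap: 0.151
t: 4.9
tcp_pos: [0.4488, -0.1686, 0.2392]
tool_rot: [0.164, 0.689, -0.164, 0.687]
force: [-0.6, 0.3, -4.2]
finger_gap: 0.15
t 4.95 tcp [ 0.4488 -0.1687  0.2391] tool shift mm [ -0.8 408.1  16.1]
tool y ang 63.39 z ang -26.61  x axis [-0.0017  0.0013 -1.    ] q [-0.593  0.323  1.777  0.     1.044 -1.7  ]
yaw cand rad 2.339 deg 134.0
yaw cand rad -0.803 deg -46.0
yaw cand rad -3.945 deg -226.0
[-0.61146616  0.3394787  -4.15253652] [0.02364329 0.0643684  0.03996533] 0.15012502950911213
```

View pics/w4.png

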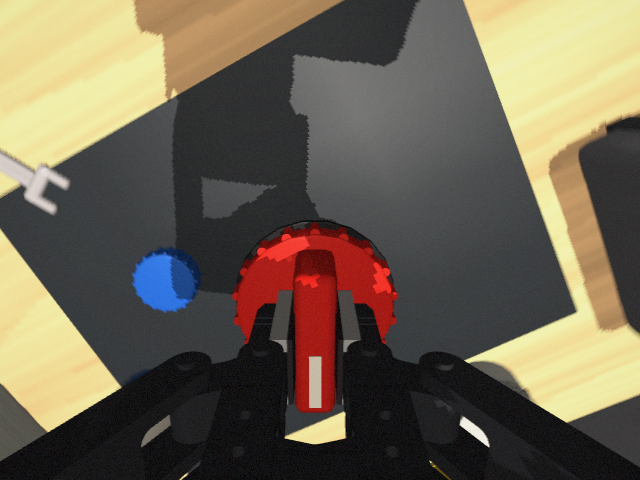

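```bash
python3 -m crank '[[0.008,0,0.03,0.0012,0],[0.008,0,0.045,0.0018,0],[0.008,0,0.045,0.0018,0],[0.008,0,0.045,0.0018,0],[0.008,0,0.045,0.0018,0]]'; python3 -m crank '[[0.008,0,0.045,0.0018,0],[0.008,0,0.045,0.0018,0],[0.008,0,0.045,0.0018,0],[0.008,0,0.045,0.0018,0],[0.008,0,0.018,0.0006,0]]'; python3 -m crank '[[0.008,0,0,0,-0.1],[0.008,0,0,0,-0.14],[0.008,0,0,0,-0.14],[0.008,0,0,0,-0.14],[0.008,0,0,0,-0.14]]'; python3 -m crank '[[0.008,0,0,0,-0.1],[0.008,0,0,0,-0.043],[0.008,0,0,0,0],[0.008,0,0,0,0]]'
python3 - <<'E'
from h import *
a,s=grab('wrist','w5.png'); np.savez('/tmp/w5.npz',P=cloud(a,s),im=s['image'],C=cam2world(a,s))
goto([.646,.189,.24],109.4); print(a['force'],a['ft_torque'],a['finger_gap'])
E
```

```text
t: 5.45
tcp_pos: [0.5528, 0.0153, 0.239]
tool_rot: [0.167, 0.688, -0.167, 0.686]
force: [0.3, -0.0, -4.8]
finger_gap: 0.156
t: 5.95
tcp_pos: [0.651, 0.1904, 0.2385]
tool_rot: [0.166, 0.688, -0.165, 0.687]
force: [-1.1, -0.2, -3.6]
finger_gap: 0.152
t: 6.45
tcp_pos: [0.6491, 0.1861, 0.2383]
tool_rot: [-0.067, 0.705, 0.067, 0.703]
force: [0.5, 0.2, -3.3]
finger_gap: 0.156
t: 6.85
tcp_pos: [0.6497, 0.1861, 0.2387]
tool_rot: [-0.115, 0.698, 0.115, 0.697]
force: [0.1, 0.6, -5.3]
finger_gap: 0.153
t 6.90 tcp [0.6499 0.1861 0.2389] tool shift mm [-1.1  4.  -2.8]
tool y ang 108.76 z ang 18.76  x axis [-1.4e-03 -1.0e-04 -1.0e+00] q [ 0.114  0.592  1.284  0.     1.267 -1.784]
yaw cand rad 3.130 deg 179.4
yaw cand rad -0.011 deg -0.6
yaw cand rad -3.153 deg -180.6
[ 0.14262869  0.57159295 -5.25340507] [-0.0302565  -0.00403001 -0.02228075] 0.15328245800281132
```

View pics/w5.png

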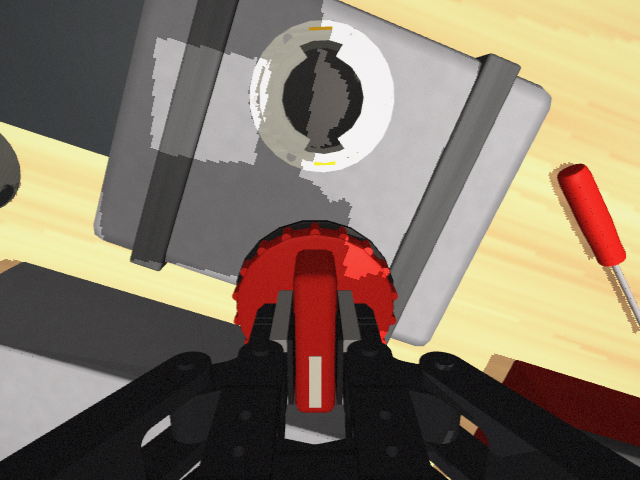

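The neck is at about (322,97), slots are at (322,45) and (324,148) nearly vertical in the image, and yellow marks are at (320,28) and (325,163). Next I measure it precisely.

Run:
```python
from h import *
d=np.load('/tmp/w5.npz');im=d['im'];P=d['P']
cv2.imwrite('pics/zw5.png',cv2.resize(im[10:185,240:405],None,fx=4.5,fy=4.5,interpolation=cv2.INTER_CUBIC)[:600*2])
z=P[...,2];m=np.zeros(z.shape,bool);m[10:185,240:405]=1
k=m&(np.abs(z-.146)<.004);print(k.sum(),np.median(z[k]))
```

```text
7079 0.14588929892491925
```

View pics/zw5.png

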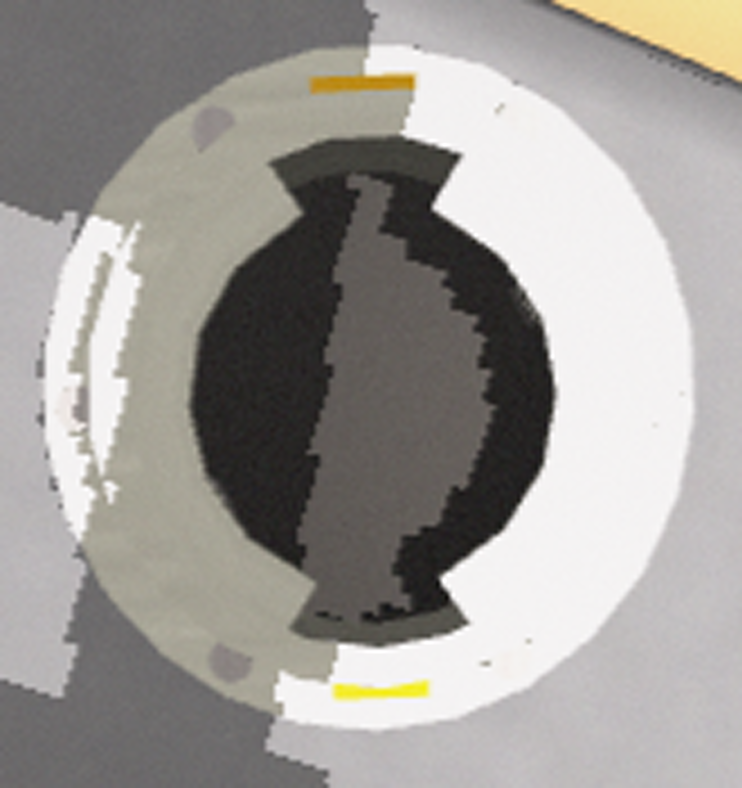

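Run:
```python
from h import *
from scipy.optimize import least_squares
d=np.load('/tmp/w5.npz');C=d['C']
f=lambda e:px(C,WI,(np.array(e)+.5)/4.5+[240,10]-.5,.146)[:,:2]
A=f([[270,160],[462,155],[303,212],[432,210]]);B=f([[316,578],[440,575],[290,630],[468,620]])
print((A*1000).round(1).tolist(),(B*1000).round(1).tolist())
v=A.mean(0)-B.mean(0);print('slot ang',np.degrees(np.arctan2(v[1],v[0])),'ctr',((A.mean(0)+B.mean(0))/2*1000).round(2))
Ai=A[2:].mean(0)-B[:2].mean(0);Ao=A[:2].mean(0)-B[2:].mean(0)
print('inner/outer ang',[np.degrees(np.arctan2(x[1],x[0])) for x in(Ai,Ao)], (A[2:].mean(0)+B[:2].mean(0))/2,(A[:2].mean(0)+B[2:].mean(0))/2)
print('slot w',[np.linalg.norm(x)*1000 for x in(A[0]-A[1],A[2]-A[3],B[0]-B[1],B[2]-B[3])])
b=f([[192,395],[556,385],[237,270],[200,322],[210,480],[248,535],[510,265],[545,325],[547,455],[505,530],[316,578],[440,575],[303,212],[432,210]])
r=least_squares(lambda p:np.hypot(*(b-p[:2]).T)-p[2],[.577,.165,.0215]);print('bore',r.x.round(4),np.abs(r.fun).max())
# yellow marks
Y=f([[310,83],[415,80],[334,690],[428,688]]);v=Y[:2].mean(0)-Y[2:].mean(0);print('marks ang',np.degrees(np.arctan2(v[1],v[0])),Y[:2].mean(0)/2+Y[2:].mean(0)/2,np.linalg.norm(v))
# held cap: bar top in w5: corners
im=d['im'];cv2.imwrite('pics/zcap5.png',cv2.resize(im[210:420,225:405],None,fx=3.5,fy=3.5,interpolation=cv2.INTER_CUBIC))
s,M=tool();print(s['tcp_pos'])
P=d['P'];z=P[...,2];m=np.zeros(z.shape,bool);m[215:420,230:400]=1
for lo,hi in((.255,.27),(.228,.24)):
    k=m&(z>lo)&(z<hi);print(k.sum(),np.percentile(z[k],[5,50,95]).round(4))
```

```text
[[552.5, 146.1], [545.0, 166.8], [556.6, 151.4], [551.6, 165.5]] [[595.3, 166.0], [590.1, 180.2], [602.2, 164.9], [594.1, 185.3]]
slot ang -159.29516224424393 ctr [573.42 165.78]
inner/outer ang [np.float64(-159.26100007777407), np.float64(-159.32187905257348)] [0.57338017 0.16577587] [0.57345482 0.16577576]
slot w [np.float64(22.010815391703186), np.float64(14.899742122322941), np.float64(15.115485703932661), np.float64(21.881186266086043)]
bore [0.5734 0.1659 0.0218] 0.0003870049959345742
marks ang -159.16260585527172 [0.57342354 0.16569965] 0.0685443758229177
[0.64994016 0.18609065 0.23885741]
7866 [0.2576 0.2619 0.2674]
8084 [0.2315 0.234  0.2351]
```

View pics/zcap5.png

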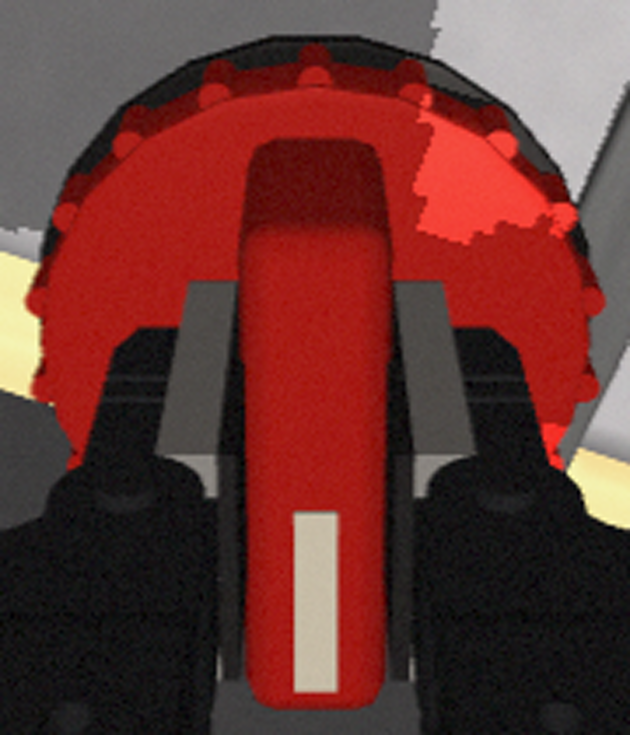

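Run:
```python
from h import *
from scipy.optimize import least_squares
d=np.load('/tmp/w5.npz');C=d['C'];P=d['P']
s,M=tool();t=s['tcp_pos']
f=lambda e,z:(px(C,WI,(np.array(e)+.5)/3.5+[225,210]-.5,z)-t)@M
q=f([[35,300],[65,217],[127,145],[213,97],[315,75],[415,97],[503,143],[565,218],[593,300],[588,385],[40,385]],t[2]-.0058)[:,1:]
r=least_squares(lambda p:np.hypot(*(q-p[:2]).T)-p[2],[0,0,.031]);print('disc (tool y,z,r) mm',(r.x*1000).round(2),np.abs(r.fun).max())
# flange black edge, radius 33, at z t-.0153 (top of flange)
q=f([[275,38],[357,38],[190,63],[437,63],[120,110],[505,110],[70,170],[553,160]],t[2]-.0153)[:,1:]
r=least_squares(lambda p:np.hypot(*(q-p[:2]).T)-.033,[0,0]);print('flange',(r.x*1000).round(2),np.abs(r.fun).max())
b=f([[247,228],[390,228],[247,705],[385,705]],t[2]+.0237)[:,1:]*1000;print('bar top',b.round(1).tolist(),b.mean(0))
n=(np.array([.5734,.1658,.146])-t)@M;print('neck tool mm',n*1000)
n=(np.array([.575,.1636,.146])-t)@M;print('neck by top cam',n*1000)
```

```text
disc (tool y,z,r) mm [ 1.01  0.65 31.29] 0.0003543973345794746
flange [0.94 0.47] 0.000356401299605201
bar top [[-4.8, -25.9], [7.6, -25.9], [-5.6, 24.0], [7.8, 24.1]] [ 1.26361311 -0.94035745]
neck tool mm [ 92.96593205   5.37586216 -78.87358105]
neck by top cam [ 92.96397188   2.77813174 -78.06624416]
```

```bash
python3 -m crank '[[0.008,0,0.0011,-0.02,-0.035],[0.008,0,0.0011,-0.02,0],[0.008,0,0.0011,-0.02,0],[0.008,0,0.0011,-0.0193,0],[0.008,0,0,0,0]]'
python3 - <<'E'
from h import *
d=np.load('/tmp/w5.npz')
C=d['C']
# target TCP world: old tcp + M_old*(0,4.4,-79.3)
t=np.array([0.64994,0.18609,0.23886]);a=np.radians(108.76)
y=np.array([np.cos(a),np.sin(a),0]);z=np.array([np.sin(a),-np.cos(a),0])
T=t+.0044*y-.0793*z;print(T)
goto([T[0],T[1],.183],110.7)
s=manip.sense();print(s['force'],s['ft_torque'])
E
```

```text
t: 7.4
tcp_pos: [0.5714, 0.1622, 0.2391]
tool_rot: [-0.127, 0.697, 0.128, 0.694]
force: [-0.0, 0.6, -4.6]
finger_gap: 0.156
[0.57343783 0.16475299 0.23886   ]
t 7.40 tcp [0.5714 0.1622 0.2391] tool shift mm [56.1  1.6  3.1]
tool y ang 110.79 z ang 20.79  x axis [-4.4e-03 -5.0e-04 -1.0e+00] q [ 0.089  0.478  1.501 -0.     1.167 -1.845]
yaw cand rad 3.143 deg 180.1
yaw cand rad 0.002 deg 0.1
yaw cand rad -3.140 deg -179.9
[-0.01339871  0.62900933 -4.55423683] [ 0.04340439 -0.00035835 -0.02941025]
```

```bash
python3 -m crank '[[0.008,0,0,0,0],[0.008,0,0,0,0]]'
python3 - <<'E'
from h import *
goto([.57344,.16475,.183],110.7)
s=manip.sense();print(s['force'],s['ft_torque'])
E
```

```text
t: 7.6
tcp_pos: [0.5759, 0.1628, 0.2397]
tool_rot: [-0.128, 0.695, 0.128, 0.696]
force: [-0.3, 0.5, -4.2]
finger_gap: 0.154
t 7.60 tcp [0.5759 0.1628 0.2397] tool shift mm [56.7  2.7 -1.8]
tool y ang 110.84 z ang 20.84  x axis [ 2.1e-03  3.0e-04 -1.0e+00] q [ 0.089  0.481  1.494  0.     1.164 -1.846]
yaw cand rad 3.144 deg 180.1
yaw cand rad 0.002 deg 0.1
yaw cand rad -3.139 deg -179.9
[-0.31144275  0.48383122 -4.16019051] [-0.01731005  0.03436474 -0.00686841]
```

```bash
python3 -m crank '[[0.008,0,0,0,0],[0.008,0,0,0,0],[0.008,0,0,0,0],[0.008,0,0,0,0],[0.008,0,0,0,0]]'
python3 - <<'E'
from h import *
goto([.57344,.16475,.183],110.7)
a,s=grab('wrist','w6.png'); goto([.57344,.16475,.183],110.7);print(s['image'].shape,a['force'],a['ft_torque'])
a,s=grab('side','s6.png');cv2.imwrite('pics/s6z.png',cv2.resize(s['image'][150:340,180:340],None,fx=3.1,fy=3.1,interpolation=cv2.INTER_CUBIC))
E
```

```text
t: 8.1
tcp_pos: [0.5747, 0.1627, 0.2392]
tool_rot: [-0.128, 0.695, 0.128, 0.695]
force: [-0.3, -0.1, -4.0]
finger_gap: 0.153
t 8.10 tcp [0.5747 0.1627 0.2392] tool shift mm [56.2  2.4 -0.4]
tool y ang 110.87 z ang 20.87  x axis [-2.e-04 -0.e+00 -1.e+00] q [ 0.089  0.481  1.496  0.     1.165 -1.846]
yaw cand rad 3.145 deg 180.2
yaw cand rad 0.003 deg 0.2
yaw cand rad -3.139 deg -179.8
t 8.15 tcp [0.5746 0.1627 0.2392] tool shift mm [56.2  2.4 -0.4]
tool y ang 110.87 z ang 20.87  x axis [-2.e-04  0.e+00 -1.e+00] q [ 0.089  0.481  1.496  0.     1.165 -1.846]
yaw cand rad 3.145 deg 180.2
yaw cand rad 0.003 deg 0.2
yaw cand rad -3.139 deg -179.8
(480, 640, 3) [-0.25187114 -0.12432969 -4.017095  ] [ 0.0380214   0.00680224 -0.00188915]
```

View pics/s6z.png

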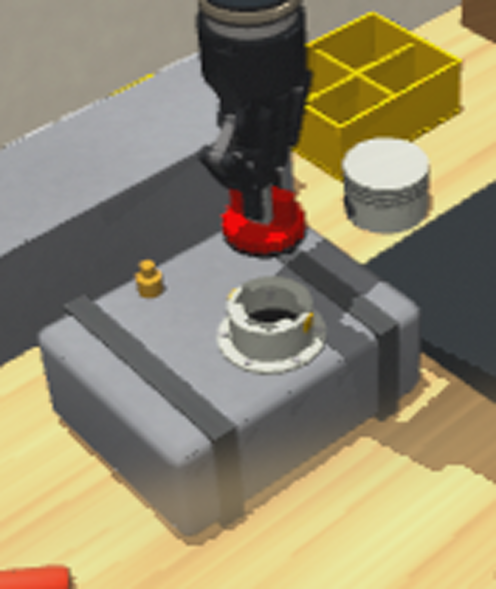

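```bash
python3 -m crank '[[0.008,0.015,0.0024,-0.0004,0],[0.008,0.02,0,0,0],[0.008,0.012,0,0,0],[0.008,0.005,0,0,0],[0.008,0,0,0,0]]'; python3 -m crank '[[0.008,0,0,0,0],[0.008,0,0,0,0],[0.008,0,0,0,0]]'
python3 - <<'E'
from h import *
goto([.57344,.16475,.183],110.7)
a,s=grab('wrist','w7.png'); print(a['force'],a['ft_torque'])
a,s=grab('side','s7.png');cv2.imwrite('pics/s7z.png',cv2.resize(s['image'][180:320,200:320],None,fx=4.2,fy=4.2,interpolation=cv2.INTER_CUBIC))
E
```

```text
t: 8.7
tcp_pos: [0.5731, 0.1647, 0.1866]
tool_rot: [-0.128, 0.696, 0.128, 0.695]
force: [-0.2, 0.0, -4.1]
finger_gap: 0.147
t: 9.0
tcp_pos: [0.574, 0.1648, 0.1881]
tool_rot: [-0.128, 0.695, 0.128, 0.696]
force: [0.4, -0.6, -5.0]
finger_gap: 0.153
t 9.00 tcp [0.574  0.1648 0.1881] tool shift mm [ 5.1  0.1 -0.5]
tool y ang 110.87 z ang 20.87  x axis [ 1.7e-03  2.0e-04 -1.0e+00] q [ 0.093  0.541  1.549  0.     1.05  -1.842]
yaw cand rad 3.145 deg 180.2
yaw cand rad 0.003 deg 0.2
yaw cand rad -3.139 deg -179.8
[ 0.39401037 -0.64026618 -5.00628863] [0.01740822 0.00627295 0.03255434]
```

View pics/s7z.png

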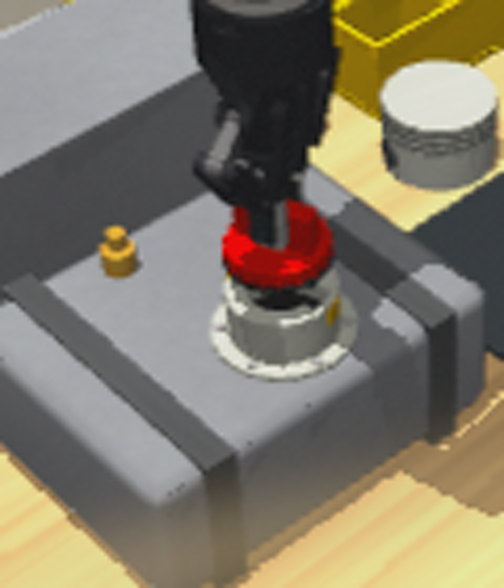

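View pics/w7.png

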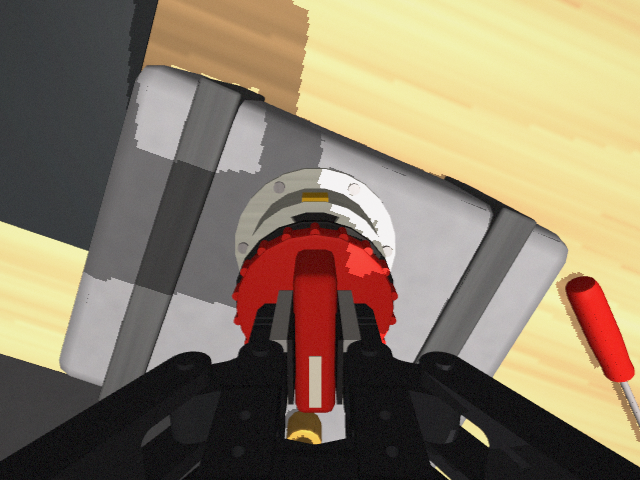

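Well aligned in both views. I lower gently and watch the force.

```bash
cat > st.py <<'E'
from h import *
goto([.57344,.16475,.1643],110.7)
s=manip.sense();print(s['force'].round(2),s['ft_torque'].round(3),s['finger_gap'])
E
for i in 1; do python3 -m crank '[[0.008,0.003,0,-0.0005,0],[0.008,0.003,0,0,0],[0.008,0.003,0,0,0],[0.008,0,0,0,0]]'; python3 st.py; done
```

```text
t: 9.5
tcp_pos: [0.5725, 0.1645, 0.1776]
tool_rot: [-0.128, 0.696, 0.128, 0.695]
force: [0.2, 0.7, -3.9]
finger_gap: 0.153
t 9.50 tcp [0.5725 0.1645 0.1776] tool shift mm [13.3 -0.1  1. ]
tool y ang 110.86 z ang 20.86  x axis [-1.5e-03 -1.0e-04 -1.0e+00] q [ 0.092  0.554  1.56   0.     1.029 -1.843]
yaw cand rad 3.144 deg 180.2
yaw cand rad 0.003 deg 0.2
yaw cand rad -3.139 deg -179.8
[ 0.15  0.72 -3.88] [-0.04   0.052  0.031] 0.15334743830071662
```

```bash
python3 -m crank '[[0.008,0.0015,0,0,0],[0.008,0.0015,0,0,0],[0.008,0.0015,0,0,0],[0.008,0,0,0,0]]'; python3 st.py
```

```text
t: 9.9
tcp_pos: [0.5728, 0.1645, 0.1736]
tool_rot: [-0.128, 0.696, 0.128, 0.695]
force: [0.4, -0.1, -3.4]
finger_gap: 0.152
t 9.90 tcp [0.5728 0.1645 0.1736] tool shift mm [ 9.3 -0.   0.7]
tool y ang 110.87 z ang 20.87  x axis [-5.e-04 -1.e-04 -1.e+00] q [ 0.092  0.559  1.563 -0.     1.02  -1.843]
yaw cand rad 3.145 deg 180.2
yaw cand rad 0.003 deg 0.2
yaw cand rad -3.139 deg -179.8
[ 0.41 -0.11 -3.39] [0.007 0.092 0.012] 0.1523554773502351
```

```bash
python3 -m crank '[[0.008,0.001,0,0,0],[0.008,0.001,0,0,0],[0.008,0.001,0,0,0],[0.008,0,0,0,0]]'; python3 st.py
```

```text
t: 10.3
tcp_pos: [0.5729, 0.1645, 0.1707]
tool_rot: [-0.128, 0.696, 0.128, 0.695]
force: [1.1, 0.3, -4.3]
finger_gap: 0.152
t 10.30 tcp [0.5729 0.1645 0.1707] tool shift mm [ 6.4 -0.   0.6]
tool y ang 110.87 z ang 20.87  x axis [-3.e-04 -0.e+00 -1.e+00] q [ 0.092  0.563  1.566 -0.     1.013 -1.843]
yaw cand rad 3.145 deg 180.2
yaw cand rad 0.003 deg 0.2
yaw cand rad -3.139 deg -179.8
[ 1.07  0.31 -4.31] [-0.039  0.016  0.003] 0.15203316510783108
```

```bash
python3 -m crank '[[0.008,0.001,0,0,0],[0.008,0.001,0,0,0],[0.008,0.001,0,0,0],[0.008,0,0,0,0]]'; python3 st.py
```

```text
t: 10.7
tcp_pos: [0.5728, 0.1645, 0.1676]
tool_rot: [-0.128, 0.696, 0.128, 0.695]
force: [-0.1, 0.0, -4.0]
finger_gap: 0.151
t 10.70 tcp [0.5728 0.1645 0.1676] tool shift mm [ 3.3 -0.   0.7]
tool y ang 110.87 z ang 20.87  x axis [-4.e-04 -1.e-04 -1.e+00] q [ 0.092  0.567  1.568 -0.     1.007 -1.843]
yaw cand rad 3.145 deg 180.2
yaw cand rad 0.003 deg 0.2
yaw cand rad -3.139 deg -179.8
[-0.14  0.05 -3.97] [-0.001  0.065  0.045] 0.15118549041679577
```

```bash
python3 -m crank '[[0.008,0.001,0,0.0003,0],[0.008,0.001,0,0.0003,0],[0.008,0.0005,0,0,0],[0.008,0,0,0,0]]'; python3 st.py
```

```text
t: 11.1
tcp_pos: [0.5735, 0.1647, 0.1652]
tool_rot: [-0.128, 0.695, 0.128, 0.695]
force: [0.5, -0.5, -3.6]
finger_gap: 0.153
t 11.10 tcp [0.5735 0.1647 0.1652] tool shift mm [ 0.9  0.  -0. ]
tool y ang 110.87 z ang 20.87  x axis [-2.e-04 -0.e+00 -1.e+00] q [ 0.093  0.571  1.569 -0.     1.002 -1.842]
yaw cand rad 3.145 deg 180.2
yaw cand rad 0.003 deg 0.2
yaw cand rad -3.139 deg -179.8
[ 0.48 -0.48 -3.62] [-0.043  0.025 -0.044] 0.15329710784046133
```

```bash
python3 -m crank '[[0.008,0.0005,0,0,0],[0.008,0,0,0,0]]'; python3 st.py
```

```text
t: 11.3
tcp_pos: [0.5735, 0.1648, 0.1648]
tool_rot: [-0.128, 0.695, 0.128, 0.695]
force: [0.7, -0.1, -5.5]
finger_gap: 0.146
t 11.30 tcp [0.5735 0.1648 0.1648] tool shift mm [ 0.5 -0.  -0. ]
tool y ang 110.87 z ang 20.87  x axis [-1.e-04  0.e+00 -1.e+00] q [ 0.093  0.571  1.569  0.     1.001 -1.842]
yaw cand rad 3.145 deg 180.2
yaw cand rad 0.003 deg 0.2
yaw cand rad -3.139 deg -179.8
[ 0.75 -0.1  -5.51] [ 0.037  0.043 -0.03 ] 0.1464472279198256
```

```bash
python3 -m crank '[[0.008,0.0005,0,0,0],[0.008,0,0,0,0]]'; python3 st.py|tail -1
```

```text
t: 11.5
tcp_pos: [0.5736, 0.1648, 0.1645]
tool_rot: [-0.128, 0.695, 0.128, 0.696]
force: [-0.2, 0.2, -3.0]
finger_gap: 0.151
[-0.19  0.16 -2.96] [-0.031  0.05   0.025] 0.15051932624337405
```

```bash
python3 -m crank '[[0.008,0.0005,0,0,0],[0.008,0,0,0,0]]'; python3 st.py|tail -1
```

```text
t: 11.7
tcp_pos: [0.5736, 0.1647, 0.1644]
tool_rot: [-0.128, 0.695, 0.128, 0.696]
force: [-2.2, -1.2, 1.1]
finger_gap: 0.153
[-2.22 -1.17  1.08] [-0.01   0.311  0.057] 0.15253193200461868
```

```bash
python3 -m crank '[[0.008,0.0005,0,0,0],[0.008,0,0,0,0]]'; python3 st.py|tail -1
```

```text
t: 11.9
tcp_pos: [0.5736, 0.1647, 0.1644]
tool_rot: [-0.128, 0.695, 0.128, 0.696]
force: [-2.2, -1.7, 4.2]
finger_gap: 0.155
[-2.21 -1.74  4.19] [-0.047  0.518 -0.019] 0.15542861710779404
```

```bash
cat > tq.py <<'E'
from h import *
s,M=tool();za=np.degrees(np.arctan2(M[1,2],M[0,2]))
print('t %.2f turned %.3f rad F %s Tz %.3f tau6 %.3f q6 %.3f pos %s T %s'%(s['t'],np.radians(20.87-za),s['force'].round(1),s['ft_torque'][2],s['tau'][5],s['q'][5],s['tcp_pos'].round(4),s['ft_torque'].round(2)))
E
python3 -m crank '[[0.008,-0.0008,0,0,0],[0.008,0,0,0,0],[0.008,0,0,0,0]]'>/dev/null; python3 tq.py; python3 -m crank '[[0.008,0,0,0,0.02],[0.008,0,0,0,0.02],[0.008,0,0,0,0]]'>/dev/null; python3 tq.py
```

```text
t 12.20 turned 0.000 rad F [-2.7 -0.5  3.4] Tz -0.033 tau6 0.001 q6 -1.842 pos [0.5736 0.1647 0.1644] T [-0.06  0.37 -0.03]
t 12.50 turned 0.041 rad F [-2.9 -0.8  4. ] Tz 0.091 tau6 0.168 q6 -1.802 pos [0.5736 0.1649 0.1644] T [0.   0.38 0.09]
```

```bash
python3 -m crank '[[0.008,-0.0007,0,0,0],[0.008,0,0,0,0],[0.008,0,0,0,0]]'>/dev/null; python3 tq.py; python3 -m crank '[[0.008,0,0,0,0]]'>/dev/null; python3 tq.py
```

```text
t 12.80 turned 0.040 rad F [-1.   0.8 -0.4] Tz -0.012 tau6 0.045 q6 -1.802 pos [0.5735 0.165  0.1644] T [ 0.24  0.07 -0.01]
t 12.90 turned 0.040 rad F [ 0.   0.4 -1.7] Tz 0.028 tau6 0.046 q6 -1.802 pos [0.5735 0.165  0.1644] T [0.27 0.15 0.03]
```

```bash
for i in 1; do python3 -m crank '[[0.008,0,0,0,0.02],[0.008,0,0,0,0.02],[0.008,0,0,0,0]]'>/dev/null; python3 tq.py; done
```

```text
t 13.20 turned 0.081 rad F [-1.   1.5 -2.4] Tz 0.055 tau6 0.098 q6 -1.762 pos [0.5735 0.1648 0.1645] T [0.25 0.07 0.06]
```

```bash
python3 -m crank '[[0.008,0,0,0,0.02],[0.008,0,0,0,0.02],[0.008,0,0,0,0]]'>/dev/null; python3 tq.py
```

```text
t 13.50 turned 0.121 rad F [ 0.   0.9 -4.3] Tz 0.031 tau6 0.082 q6 -1.722 pos [0.5734 0.1645 0.1646] T [0.06 0.05 0.03]
```

```bash
python3 -m crank '[[0.008,0,0,0,0.02],[0.008,0,0,0,0.02],[0.008,0,0,0,0]]'>/dev/null; python3 tq.py
```

```text
t 13.80 turned 0.161 rad F [-0.6 -0.3 -4.6] Tz 0.003 tau6 0.074 q6 -1.682 pos [0.5735 0.1646 0.1647] T [0.02 0.01 0.  ]
```

```bash
python3 -m crank '[[0.008,0,0,0,0.02],[0.008,0,0,0,0.02],[0.008,0,0,0,0]]'>/dev/null; python3 tq.py
```

```text
t 14.10 turned 0.201 rad F [-0.7 -0.1 -4.7] Tz -0.009 tau6 0.074 q6 -1.642 pos [0.5735 0.1647 0.1648] T [ 0.01  0.01 -0.01]
```

```bash
python3 -m crank '[[0.008,0.0001,0,0,0.02],[0.008,0,0,0,0.02],[0.008,0,0,0,0.02],[0.008,0,0,0,0.02],[0.008,0,0,0,0]]'>/dev/null; python3 tq.py
```

```text
t 14.60 turned 0.281 rad F [-0.2  1.2 -5. ] Tz -0.002 tau6 0.074 q6 -1.562 pos [0.5735 0.1648 0.1647] T [-0.01  0.01 -0.  ]
```

```bash
python3 -m crank '[[0.008,0.0001,0,0,0.02],[0.008,0,0,0,0.02],[0.008,0,0,0,0.02],[0.008,0,0,0,0.02],[0.008,0,0,0,0]]'>/dev/null; python3 tq.py
```

```text
t 15.10 turned 0.361 rad F [-0.4  0.3 -4.9] Tz 0.022 tau6 0.075 q6 -1.482 pos [0.5735 0.1648 0.1646] T [0.01 0.03 0.02]
```

```bash
python3 -m crank '[[0.008,0,0,0,0.02],[0.008,0,0,0,0.02],[0.008,0,0,0,0.02],[0.008,0,0,0,0.01],[0.008,0,0,0,0]]'>/dev/null; python3 tq.py
```

```text
t 15.60 turned 0.430 rad F [-0.4 -0.5 -4.5] Tz -0.043 tau6 0.041 q6 -1.412 pos [0.5735 0.1648 0.1646] T [ 0.   -0.02 -0.04]
```

```bash
python3 -m crank '[[0.008,0,0,0,0.02],[0.008,0,0,0,0.02],[0.008,0,0,0,0]]'>/dev/null; python3 tq.py
```

```text
t 15.90 turned 0.471 rad F [ 0.2 -0.3 -4.9] Tz 0.024 tau6 0.073 q6 -1.372 pos [0.5735 0.1648 0.1646] T [-0.03  0.1   0.02]
```

```bash
python3 -m crank '[[0.008,0,0,0,0.02],[0.008,0,0,0,0.02],[0.008,0,0,0,0]]'>/dev/null; python3 tq.py
```

```text
t 16.20 turned 0.511 rad F [-0.5  1.  -3.9] Tz 0.001 tau6 0.074 q6 -1.332 pos [0.5735 0.1648 0.1646] T [ 0.02 -0.    0.  ]
```

```bash
python3 -m crank '[[0.008,0,0,0,0.02],[0.008,0,0,0,0.02],[0.008,0,0,0,0]]'>/dev/null; python3 tq.py
```

```text
t 16.50 turned 0.551 rad F [ 0.   1.3 -4.3] Tz 0.035 tau6 0.073 q6 -1.292 pos [0.5735 0.1648 0.1646] T [0.01 0.06 0.03]
```

```bash
python3 -m crank '[[0.008,0,0,0,0.02],[0.008,0,0,0,0.02],[0.008,0,0,0,0]]'>/dev/null; python3 tq.py
```

```text
t 16.80 turned 0.591 rad F [-0.2  0.6 -3.8] Tz -0.005 tau6 0.074 q6 -1.252 pos [0.5735 0.1648 0.1646] T [-0.    0.03 -0.01]
```

```bash
python3 -m crank '[[0.008,0,0,0,0.02],[0.008,0,0,0,0.02],[0.008,0,0,0,0]]'>/dev/null; python3 tq.py
```

```text
t 17.10 turned 0.631 rad F [ 0.6  0.2 -4.3] Tz 0.043 tau6 0.074 q6 -1.212 pos [0.5735 0.1647 0.1646] T [0.01 0.04 0.04]
```

```bash
python3 -m crank '[[0.008,0,0,0,0.02],[0.008,0,0,0,0.02],[0.008,0,0,0,0]]'>/dev/null; python3 tq.py
```

```text
t 17.40 turned 0.671 rad F [ 0.   0.5 -5. ] Tz -0.023 tau6 0.089 q6 -1.172 pos [0.5737 0.165  0.1646] T [ 0.17 -0.04 -0.02]
```

```bash
python3 -m crank '[[0.008,0,0,0,0.02],[0.008,0,0,0,0.02],[0.008,0,0,0,0]]'>/dev/null; python3 tq.py
```

```text
t 17.70 turned 0.711 rad F [ 1.   1.3 -3.9] Tz 0.086 tau6 0.169 q6 -1.132 pos [0.5738 0.165  0.1647] T [ 0.35 -0.16  0.09]
```

```bash
python3 -m crank '[[0.008,0,0,0,0.02],[0.008,0,0,0,0.02],[0.008,0,0,0,0]]'>/dev/null; python3 tq.py
```

```text
t 18.00 turned 0.750 rad F [ 1.2  2.6 -4.2] Tz 0.193 tau6 0.265 q6 -1.092 pos [0.5738 0.165  0.1647] T [ 0.48 -0.19  0.19]
```

```bash
python3 -m crank '[[0.008,0,0,0,0.02],[0.008,0,0,0,0.02],[0.008,0,0,0,0]]'>/dev/null; python3 tq.py
```

```text
t 18.30 turned 0.791 rad F [ 2.1  3.5 -4.6] Tz 0.269 tau6 0.249 q6 -1.052 pos [0.5738 0.165  0.1647] T [ 0.6  -0.33  0.27]
```

```bash
python3 -m crank '[[0.008,0,0,0,0.02],[0.008,0,0,0,0.02],[0.008,0,0,0,0]]'>/dev/null; python3 tq.py
```

```text
t 18.60 turned 0.831 rad F [ 2.4  3.8 -5.1] Tz 0.121 tau6 0.171 q6 -1.012 pos [0.5737 0.1649 0.1647] T [ 0.71 -0.39  0.12]
```

```bash
python3 -m crank '[[0.008,0,0,0,0.02],[0.008,0,0,0,0.02],[0.008,0,0,0,0]]'>/dev/null; python3 tq.py
```

```text
t 18.90 turned 0.871 rad F [ 0.1 -1.  -3. ] Tz -0.012 tau6 0.056 q6 -0.971 pos [0.5729 0.1637 0.1646] T [-0.08 -0.03 -0.01]
```

```bash
python3 -m crank '[[0.008,0,0,0,0.02],[0.008,0,0,0,0.02],[0.008,0,0,0,0]]'>/dev/null; python3 tq.py
```

```text
t 19.20 turned 0.911 rad F [-2.2  0.1 -3. ] Tz -0.054 tau6 0.071 q6 -0.932 pos [0.5728 0.1645 0.1646] T [ 0.    0.18 -0.05]
```

```bash
python3 -m crank '[[0.008,0,0,0,0.02],[0.008,0,0,0,0.02],[0.008,0,0,0,0]]'>/dev/null; python3 tq.py
```

```text
t 19.50 turned 0.951 rad F [-1.1  0.1 -3.5] Tz 0.017 tau6 0.079 q6 -0.892 pos [0.5734 0.1648 0.1646] T [0.04 0.08 0.02]
```

The torque rose to about 0.2 N m and fell through nil, then returned to the free-running baseline. That is one click. I seat the cap and release.

```bash
python3 -m crank '[[0.008,0.0003,0,0,0],[0.008,0,0,0,0],[0.008,0,0,0,0]]'>/dev/null; python3 tq.py;  python3 -m crank '[[0.016,0,0,0,0],[0.02,0,0,0,0],[0.03,0,0,0,0],[0.04,0,0,0,0],[0.04,0,0,0,0]]' 20; python3 tq.py
python3 - <<'E'
from h import *
a,s=grab('wrist','w8.png')
E
```

```text
t 19.80 turned 0.950 rad F [-1.8  0.9 -1.5] Tz 0.005 tau6 0.003 q6 -0.892 pos [0.5734 0.1648 0.1645] T [0.01 0.21 0.01]
t: 20.3
tcp_pos: [0.5737, 0.1647, 0.1645]
tool_rot: [0.204, 0.677, -0.204, 0.677]
force: [-0.6, -0.3, 0.4]
finger_gap: 0.469
t 20.30 turned 0.950 rad F [-0.6 -0.3  0.4] Tz -0.013 tau6 -0.000 q6 -0.892 pos [0.5737 0.1647 0.1645] T [ 0.01  0.02 -0.01]
```

View pics/w8.png

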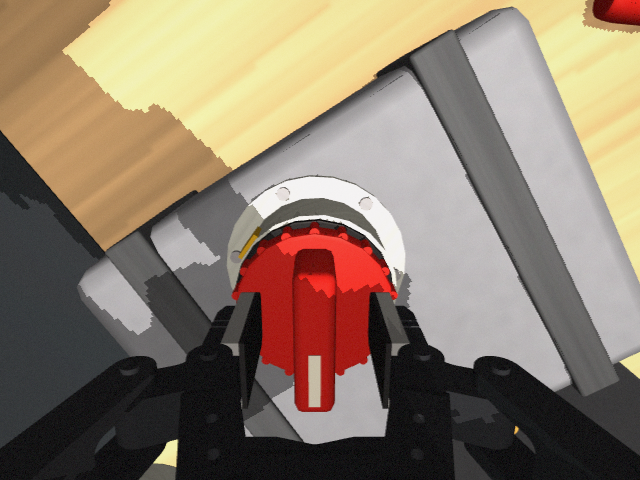

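Released: the pads are clear on both sides of the bar (pads at u≈245 and 390, bar at 315). The cap is on the neck. I retreat straight up.

```bash
python3 -m crank '[[0.04,-0.01,0,0,0],[0.04,-0.03,0,0,0],[0.04,-0.04,0,0,0],[0.04,-0.04,0,0,0],[0.04,-0.02,0,0,0]]'; python3 -m crank '[[0.04,0,0,0.03,0],[0.04,0,0,0.03,0],[0.04,0,0,0.02,0],[0.04,0,0,0,0],[0.04,0,0,0,0]]'
python3 - <<'E'
from h import *
a,s=grab('wrist','w9.png');P=cloud(a,s);np.savez('/tmp/w9.npz',P=P,im=s['image'],C=cam2world(a,s))
z=P[...,2];r=np.hypot(P[...,0]-.5735,P[...,1]-.1652)
for lo,hi in((.15,.154),(.154,.164),(.183,.194)):
    k=(z>lo)&(z<hi)&(r<.04);print(lo,k.sum(),np.median(z[k]).round(4) if k.any() else None)
k=(r>.02)&(r<.029)&(z>.14)&(z<.2);q=P[k];k2=np.abs(q[:,2]-.16)<.004;q=q[k2]
A=np.c_[q[:,:2]-[.5735,.1652],np.ones(len(q))];c=np.linalg.lstsq(A,q[:,2],rcond=None)[0];print('disc top plane',c,len(q),'expected z .160')
k=(z>.184)&(z<.192)&(r<.03);q=P[k];print('bar',cv2.minAreaRect((q[:,:2]*1000).astype(np.float32)),np.median(q[:,2]))
a,s=grab('side','s9.png');cv2.imwrite('pics/s9z.png',cv2.resize(s['image'][180:320,200:340],None,fx=4.2,fy=4.2,interpolation=cv2.INTER_CUBIC))
a,s=grab('top','t9.png')
E
```

```text
t: 20.85
tcp_pos: [0.5752, 0.165, 0.3093]
tool_rot: [0.205, 0.675, -0.203, 0.679]
force: [0.4, -0.0, -0.0]
finger_gap: 0.47
t: 21.35
tcp_pos: [0.6397, 0.1206, 0.3044]
tool_rot: [0.204, 0.677, -0.204, 0.677]
force: [0.2, 0.1, -0.5]
finger_gap: 0.466
0.15 21 0.1502
0.154 5334 0.1599
0.183 2126 0.1877
disc top plane [-0.00124289  0.00038795  0.15996729] 2770 expected z .160
bar ((573.5404663085938, 164.755126953125), (13.784073829650879, 51.6982421875), 56.816654205322266) 0.18769020664915084
```

View pics/w9.png

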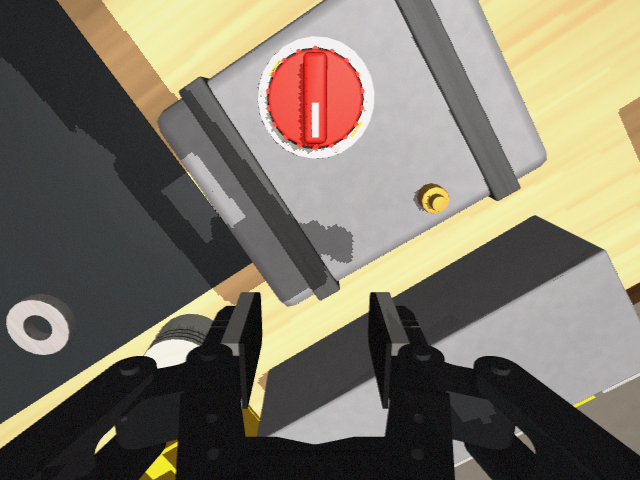

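View pics/s9z.png

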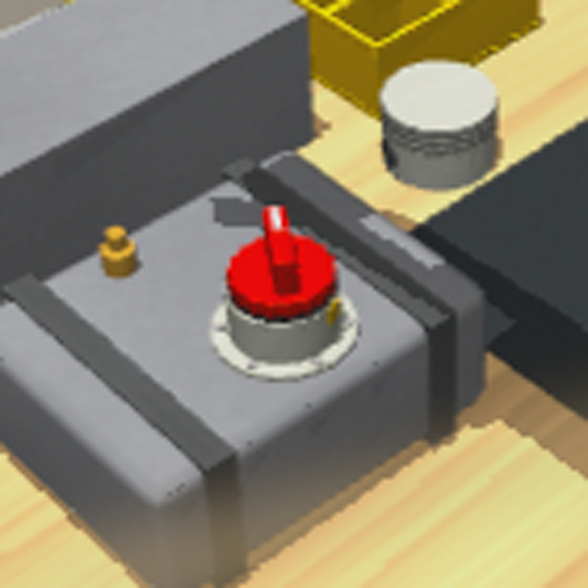

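View pics/t9.png

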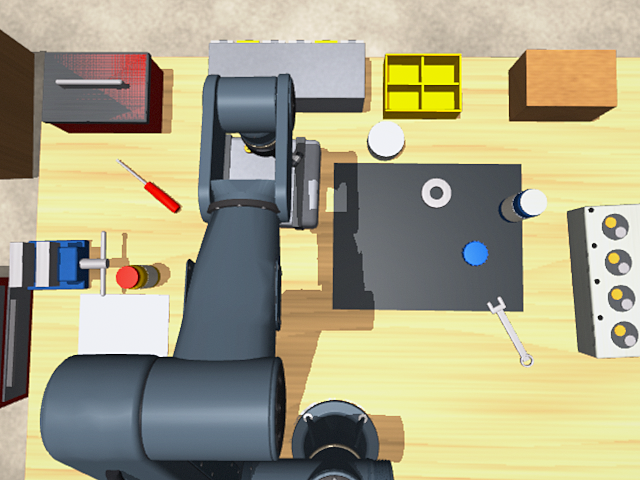

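The cap sits flush: disc top at z = 0.1600 m against 0.160 m expected, level to about 1 mrad. The bystanders have not moved and the arm is clear, so I hand in.

```bash
python3 -c "
from station import manip
print(manip.sign_off())"
```

```text
the job is handed in; nothing more can be done
None
```

The red cap is in the tank's filler neck, flush on the rim, clicked once and released. I handed the job in at about 21.5 s.

- **Insertion:** I set the lugs to the slots at about 20.7° as measured by the wrist camera. The cap went in freely until the flange touched at the expected height. It was then pressed on the rim with about 8 N for roughly a second before I backed off to light contact.
- **Click:** The cap ran freely until about 0.66 rad, where the lugs met the stop. The torque then peaked at about 0.2 N m and fell to nil by 0.87 rad. I turned on to 0.95 rad to confirm it was running freely again, well short of the second crest at about 1.25 rad. I judged the click from this torque trace, because the plug's own angle cannot be seen.
- **Final checks:** The disc top measured z = 0.1600 m against 0.160 m expected, tilted by about 1 mrad. The bar stayed within half a degree of where I let go. In the top view, the bystanders visible there had not moved, and the arm was clear of everything.
- **Disagreement:** The top and wrist cameras placed the neck about 2.7 mm apart. I used the wrist value, corrected by about 1 mm from its view of the held cap, and the free insertion bore it out.

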